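# Reverse the row of tools onto the other rack

### The job

A left-handed colleague takes over this bench: move the three screwdrivers and the white marker from their colour-coded cradles to the wooden rack in the reverse order, so that the tool that is leftmost in the cradles (seen from the robot) ends rightmost on the wooden rack, the next one second from the right, and so on. Lay each one flat in its own groove, along the groove, handle towards the robot and about as far forward on the rack as it lay in its cradle. At the end all four lie still and released.

Things in the scene. Friction and masses are not known exactly. Their poses are not given: they have to be found in the camera images.
- red_screwdriver: Red screwdriver 150 mm long, handle 16 mm wide, 15 high, handle from y = -5 to +70 mm, thin blade the other way. Origin: underside, mid-length; y to the handle end. Starts flat in the cradle of its colour, handle to the robot (y along the rack's -x within 0.05 rad, up to 5 mm off). Grip point y = +32 mm: it starts over the cradle's centre and belongs over the target rack's x = 0. 40 g.
- yellow_screwdriver: Yellow screwdriver 180 mm long, handle 21 mm wide, 20 high, handle from y = 0 to +85 mm, thin blade the other way. Origin: underside, mid-length; y to the handle end. Starts flat in the cradle of its colour, handle to the robot (y along the rack's -x within 0.05 rad, up to 5 mm off). Grip point y = +42 mm: it starts over the cradle's centre and belongs over the target rack's x = 0. 60 g.
- blue_screwdriver: Small blue screwdriver 116 mm long, handle 13 mm wide and high, handle from y = -8 to +52 mm, thin blade the other way. Origin: underside, mid-length; y to the handle end. Starts flat in the cradle of its colour, handle to the robot (y along the rack's -x within 0.05 rad, up to 5 mm off). Grip point y = +22 mm: it starts over the cradle's centre and belongs over the target rack's x = 0. 20 g.
- white_marker: Marker pen, white barrel, black cap, 130 mm long, 16 mm wide and high. Origin: underside, mid-length; y along it. Starts flat in the white cradle, y along the rack's -x within 0.05 rad, up to 5 mm off. Grip it at the origin, which starts over the cradle's centre and belongs over the target rack's x = 0. Either end may point to the robot. 16 g.
- red_cradle: Dark grey cradle with red ends and ribs, fixed on the source rack, 112 (x) x 44 (y) x 12 mm; the red screwdriver starts in it. Origin: centre of its underside; the tool lies on its flat top, 12 mm higher. x along the groove, away from the robot. Corner ribs 6 mm high leave a groove 36 mm wide; none within 31 mm of the centre along x (room for fingers).
- yellow_cradle: Dark grey cradle with yellow ends and ribs, fixed on the source rack, 112 (x) x 44 (y) x 12 mm; the yellow screwdriver starts in it. Origin: centre of its underside; the tool lies on its flat top, 12 mm higher. x along the groove, away from the robot. Corner ribs 6 mm high leave a groove 36 mm wide; none within 31 mm of the centre along x (room for fingers).
- blue_cradle: Dark grey cradle with blue ends and ribs, fixed on the source rack, 112 (x) x 44 (y) x 12 mm; the blue screwdriver starts in it. Origin: centre of its underside; the tool lies on its flat top, 12 mm higher. x along the groove, away from the robot. Corner ribs 6 mm high leave a groove 36 mm wide; none within 31 mm of the centre along x (room for fingers).
- white_cradle: Dark grey cradle with white ends and ribs, fixed on the source rack, 112 (x) x 44 (y) x 12 mm; the white marker starts in it. Origin: centre of its underside; the tool lies on its flat top, 12 mm higher. x along the groove, away from the robot. Corner ribs 6 mm high leave a groove 36 mm wide; none within 31 mm of the centre along x (room for fingers).
- source_rack: Aluminium plate, 126 (x) x 290 (y) x 10 mm, fixed, carrying the four cradles in any order at y = +105, +35, -35, -105 mm. Origin: centre of its underside, on the bench; x away from the robot, y to the robot's left (turned by at most 0.2 rad).
- target_rack: Pale wooden board, 116 (x) x 290 (y) x 22 mm, fixed, left or right of the source rack. Origin: centre of its underside; x away from the robot, y to its left (turned by at most 0.2 rad). Tools lie on the flat top, z = 22 mm, in four grooves along x, centres y = +105, +35, -35, -105 mm, 36 mm wide between ribs 6 mm high near the front and back edges, none at x = -31 to +31 mm.
Not all that is in view belongs to the job. Several things have the shape of the white_marker; the one meant has the colours described above.

How it is judged:
By the outcome, as a careful person would: the job done as asked, in the order asked, and still so for the second after the job is handed in, with the robot touching nothing.
It also fails if it takes over 136 s, if anything falls off the work surface, if the arm or the gripper's body presses on something with over 40 N, if the wrist force passes 120 N, or if a joint passes its speed limit or range.

### The arm

A 6-joint arm with a two-finger parallel gripper is mounted at the origin on a cart in front of the work surface, level with it; the furniture and walls round the work are solid. World frame = base frame: x ahead of the robot, y to its left, z up, the work surface at z = 0. Lengths are in m, angles in rad, forces in N, time in s.
With the tool pointing down it reaches from about 0.4 to 0.825 m from the base axis. Payload 7 kg.
Tool frame: the origin (TCP) lies midway between the tips of the shut fingers; the grasp point (between the pads) lies 19 mm behind it; z points along the fingers, y is the line along which they close (so a half turn about z gives the same grasp; the last joint's range is limited). The gripper opens to 88 mm and grips with 3 to 60 N. Pads are 19 mm wide; open, the fingers measure 130 mm over their backs; the gripper's body (78 mm by 193 mm) begins 47 mm behind the grasp point.
Start: joints at [1.402, 0.359, 0.012, 0, -1.224, -0.288], TCP at [0.298, 0.606, 0.227] pointing down, gripper open.
Joint ranges: [-3.07, 3.07], [-1.43, 2.12], [-1.02, 1.25], [-3.03, 1.67], [-3.05, -0], [-3.03, 3.03]. Speed limits (rad/s): [2.39, 2.39, 3.01, 3.14, 3.14, 3.14].

### API

Orientations are given as [roll, pitch, yaw] about the fixed x, y, z axes, in that order (R = Rz(yaw) Ry(pitch) Rx(roll)).
In Python, from station import arm, grab_frame, camera_params, spot_in gives the robot as it stands.
- The arm moves only by the shell command python3 -m jog 'ROWS' [FORCE]. ROWS is JSON, a list that holds one entry, the list of rows, each a list of 7 numbers: the shift along the tool's x, y, z in mm, then the turn, a rotation vector about the tool's x, y, z in rad, then the finger opening in mm, from 0 to 87.6. In form: [[[x, y, z, wx, wy, wz, fingers], ...]]. A call has 1 to 20 rows; each row is the pose to reach, as a shift and turn from the pose commanded when the call began, along the tool's axes at that moment; what a row does not reach only later rows make up. A row lasts 1/8 s, in which the tool goes at most 62.5 mm and 10.7 degrees, less where a joint would pass 70% of its speed; a pose out of reach is approached as far as the arm can. A call with a gripper value outside its range is refused whole. The fingers move at their own pace and stop on an object; FORCE is the grip in N (left out, the last holds). Time passes only in rows, so rows that repeat a pose let the fingers close. It gives the time, the measured TCP pose, the force, the opening and the grip force at its end, in the units of the state.
- arm.get_state(): the state, without advancing time (a new reading comes with each control period).
- grab_frame(name): name is "side" or "top"; returns (picture, depth): 400x640x3 uint8, blue, green, red; 400x640 float32, m along the optical axis (not along the pixel's ray), 0 where there is no reading.
- camera_params(name): a dict with "mtx" (3x3 intrinsics, pixels), "R" (3x3) and "t" (3): a world point X has camera coordinates R X + t. Camera axes: x right, y down, z forward; pixel columns grow to the right and rows downward; lengths in m; the calibration is good to about 2 mm. A picture is of the moment at which its call begins. camera_params takes no time and is no camera call.
- arm.job_done(): hands the job in; it is judged then, once.
Trained networks look in the newest picture that a camera, given by its name, has taken for a name from the list of things; names that differ only in an ending like _2 or _b are one class to them, and where a whole thing is asked for, a point or a joint stands for the part that bears it (a point fixed in the world has none). Each returns a list of dicts, best first, with "confidence" (0 to 1); they miss things now and then, are a little off and sometimes report something else, mostly with a low value. They report only what shows in the picture. A call takes as long as a camera call. They do not tell look-alikes from the thing itself.
- spot_in(query, camera): "uv" ([column, row] in pixels, amid what is visible of it).
The state is a dict: "t": time; "q": joint angles; "qd": joint speeds; "joint_efforts": joint torques, N m; "eef_pos": TCP position; "ee_rot": TCP orientation; "force": force on the tool from outside, world axes, zero at the start; "moment": the same for the moment, N m; "width": finger opening in m; "gripper_force": force on a finger pad.
Only numpy, scipy, OpenCV 4.12 (cv2) and the standard library are available. Lean on these libraries where they do the work, as an engineer would, in place of code of your own. Each camera call takes 0.05 s, during which the arm holds its last target. There are 200 camera calls.

## Working session

There is one attempt and no reset: what is moved stays moved. The work goes in short steps, Python scripts to look and compute and a shell command to move; the robot and the scene stay as the last step left them, time stands still between calls to the robot, and variables do not carry over. Pictures are saved under pics/ and viewed, at most 14 in all, crops included, and the job is handed in when it is done.

```bash
mkdir -p pics; ls; python3 - <<'E'
from station import *
import cv2
s=arm.get_state();print(s)
for n in("top","side"):
    p,d=grab_frame(n);cv2.imwrite(f"pics/{n}0.png",p)
    c=camera_params(n);print(n,c)
    for q in["red_screwdriver","yellow_screwdriver","blue_screwdriver","white_marker","red_cradle","yellow_cradle","blue_cradle","white_cradle","source_rack","target_rack"]:
        print(q,[([round(x) for x in r["uv"]],round(r["confidence"],2)) for r in spot_in(q,n)][:4])
E
```

```text
pics
{'t': 0.0, 'q': array([ 1.40210493e+00,  3.59397037e-01,  1.10687109e-02, -3.41650761e-04,
       -1.22409727e+00, -2.88075483e-01]), 'qd': array([-0.00068814, -0.00092821,  0.00084607, -0.00099119, -0.00062398,
       -0.00082633]), 'joint_efforts': array([-5.39185075e-04, -5.82718170e+01,  2.93048036e+01,  6.99754804e+00,
        7.03870930e-03, -1.48589302e-04]), 'eef_pos': array([0.29753522, 0.60534748, 0.22562194]), 'ee_rot': array([ 3.13993926e+00, -1.54994527e-04, -4.56883108e-01]), 'force': array([ 0.00129169,  0.66702151, -0.67453143]), 'moment': array([-0.00239983, -0.03214948,  0.00014171]), 'gripper_force': 0.0, 'width': 0.08759527615049631}
top {'mtx': array([[413.07026142,   0.        , 314.04912245],
       [  0.        , 413.07026142, 195.78697806],
       [  0.        ,   0.        ,   1.        ]]), 'R': array([[ 0.00732345, -0.9999649 , -0.00407133],
       [-0.99157995, -0.00673552, -0.12932068],
       [ 0.12928872,  0.00498412, -0.99159447]]), 't': array([-0.00380482,  0.55536607,  1.23041079])}
red_screwdriver [([354, 222], 0.6)]
yellow_screwdriver [([398,
[... 385 characters left out ...]
    , 436.64996614, 192.91176791],
       [  0.        ,   0.        ,   1.        ]]), 'R': array([[ 0.82907234, -0.55874995, -0.02091758],
       [-0.31183425, -0.43099965, -0.84675776],
       [ 0.46411038,  0.70854626, -0.53156726]]), 't': array([-0.46057293,  0.20320756,  0.82654787])}
red_screwdriver [([327, 229], 0.69), ([348, 246], 0.48)]
yellow_screwdriver [([374, 263], 0.55)]
blue_screwdriver [([346, 249], 0.62), ([372, 271], 0.56)]
white_marker [([471, 260], 0.81), ([404, 281], 0.67)]
red_cradle [([325, 240], 0.98)]
yellow_cradle [([371, 270], 0.82)]
blue_cradle [([350, 253], 0.69)]
white_cradle [([402, 284], 0.56)]
source_rack [([375, 281], 0.76)]
target_rack [([263, 175], 0.87)]
```

```bash
python3 - <<'E'
import cv2
p=cv2.imread("pics/top0.png");cv2.imwrite("pics/c1.png",cv2.resize(p[130:310,180:450],None,fx=2.95,fy=2.95,interpolation=cv2.INTER_CUBIC))
E
```

```text
(no output)
```

View pics/c1.png

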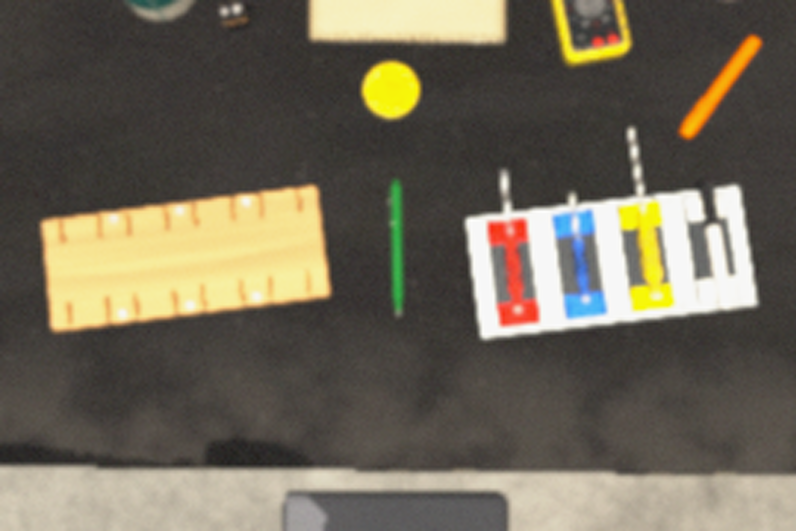

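View pics/side0.png

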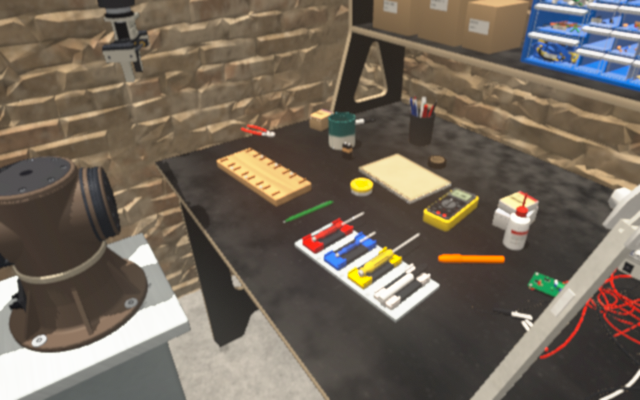

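The racks' order, left to right, is red, blue, yellow, white. In the crop, the wooden rack spans columns 40–330 and the source rack 465–757. The real marker is the one in the white cradle at full-picture (421,214); the orange one at (421,159) is a decoy. Next I fit the rack poses.

```bash
cat > fit.py <<'E'
import numpy as np,cv2
from scipy.optimize import minimize
def proj(P,c):
    q=np.asarray(P)@c["R"].T+c["t"];q=q@c["mtx"].T;return q[:,:2]/q[:,2:]
def unproj(uv,c,z):
    r=np.linalg.inv(c["mtx"])@np.r_[uv,1];C=-c["R"].T@c["t"];v=c["R"].T@r
    return C+v*(z-C[2])/v[2]
def rz(a): return np.array([[np.cos(a),-np.sin(a)],[np.sin(a),np.cos(a)]])
E
python3 - <<'E'
from fit import *
from station import *
S=4
cams={n:camera_params(n) for n in("top","side")}
im={n:cv2.imread(f"pics/{n}0.png") for n in cams}
def sil(p,dims,c):
    L,W,H=dims
    B=np.array([[x,y] for x in(-L/2,L/2) for y in(-W/2,W/2)])@rz(p[2]).T+p[:2]
    P=np.vstack([np.c_[B,[z]*4] for z in(0,H)])
    h=cv2.convexHull(((proj(P,c)+.5)*S*16-8).round().astype(np.int32))
    m=np.zeros((400*S,640*S),np.uint8);cv2.fillConvexPoly(m,h,1,cv2.LINE_8,4)
    return cv2.resize(m.astype(np.float32),(640,400),interpolation=cv2.INTER_AREA)
for name,dims,seed in(("src",(.126,.29,.010),(385,221)),("tgt",(.116,.29,.022),(240,219))):
    x0=unproj(seed,cams["top"],.01)[:2]
    for use in(("top",),("side",),("top","side")):
        tg={}
        for n in use:
            hsv=cv2.cvtColor(im[n],cv2.COLOR_BGR2HSV);g=cv2.cvtColor(im[n],cv2.COLOR_BGR2GRAY)
            if name=="src": 
                m=((g>130)&(hsv[...,1]<60))|((hsv[...,1]>110)&(g>50))
            else: m=(hsv[...,1]>60)&(g>75)&(hsv[...,0]<30)
            s0=sil([*x0,.1],(dims[0]+.01,dims[1]+.01,dims[2]),cams[n])
            roi=cv2.dilate((s0>0).astype(np.uint8),np.ones((13,13)))
            m=(m&(roi>0)).astype(np.uint8)
            m=cv2.morphologyEx(m,cv2.MORPH_OPEN,np.ones((5,5)))
            cs=max(cv2.findContours(m,0,2)[0],key=cv2.contourArea)
            k=np.zeros_like(m);cv2.drawContours(k,[cv2.convexHull(cs)],-1,1,-1);tg[n]=k.astype(np.float32)
        f=lambda p:sum(np.abs(sil(p,dims,cams[n])-tg[n]).sum() for n in use)
        best=min((minimize(f,[*x0,a],method="Nelder-Mead",options=dict(initial_simplex=[[*x0,a],[x0[0]+.02,x0[1],a],[x0[0],x0[1]+.02,a],[*x0,a+.06]],maxiter=150)) for a in(0.,.1)),key=lambda r:r.fun)
        print(name,use,best.x.round(4),best.fun,{n:tg[n].sum() for n in use})
E
```

```text
src ('top',) [ 0.4912 -0.2369  0.1355] 1636.1875 {'top': np.float32(2371.0)}
src ('side',) [ 0.4913 -0.2254  0.1319] 945.625 {'side': np.float32(6150.0)}
src ('top', 'side') [ 0.4913 -0.2284  0.1363] 2667.5 {'top': np.float32(2371.0), 'side': np.float32(6150.0)}
tgt ('top',) [0.4898 0.2222 0.147 ] 359.25 {'top': np.float32(3980.0)}
tgt ('side',) [0.4878 0.2198 0.1468] 206.0 {'side': np.float32(3083.0)}
tgt ('top', 'side') [0.4883 0.2213 0.1457] 574.625 {'top': np.float32(3980.0), 'side': np.float32(3083.0)}
```

```bash
cat > src.py <<'E'
from fit import *
from station import *
S=4
cams={n:camera_params(n) for n in("top","side")}
def sil(p,dims,c):
    L,W,H=dims
    B=np.array([[x,y] for x in(-L/2,L/2) for y in(-W/2,W/2)])@rz(p[2]).T+p[:2]
    P=np.vstack([np.c_[B,[z]*4] for z in(0,H)])
    h=cv2.convexHull(((proj(P,c)+.5)*S*16-8).round().astype(np.int32))
    m=np.zeros((400*S,640*S),np.uint8);cv2.fillConvexPoly(m,h,1,cv2.LINE_8,4)
    return cv2.resize(m.astype(np.float32),(640,400),interpolation=cv2.INTER_AREA)
E
python3 - <<'E'
from src import *
im={n:cv2.imread(f"pics/{n}0.png") for n in cams}
out=[]
for name,dims,x0 in(("src",(.126,.29,.010),(.491,-.229,.136)),("tgt",(.116,.29,.022),(.489,.221,.146))):
    for use in("top","side"):
        g=cv2.GaussianBlur(im[use].max(2),(3,3),0); c=cams[use]
        roi=cv2.dilate((sil(x0,dims,c)>0).astype(np.uint8),np.ones((9,9)))
        m=((g>115)&(roi>0)).astype(np.uint8)
        m=cv2.morphologyEx(m,cv2.MORPH_CLOSE,np.ones((9,9)));m=cv2.morphologyEx(m,cv2.MORPH_OPEN,np.ones((7,7)))
        t=m.astype(np.float32)
        f=lambda p:np.abs(sil(p,dims,c)-t).sum()
        x0=np.array(x0);b=minimize(f,x0,method="Nelder-Mead",options=dict(initial_simplex=[x0-.01,x0+[.02,0,0],x0+[0,.02,0],x0+[0,0,.05]],maxiter=150))
        print(name,use,b.x.round(4),b.fun,t.sum())
        v=im[use].copy();v[cv2.Canny((m*255),50,100)>0]=(0,0,255);h=(sil(b.x,dims,c)>.5).astype(np.uint8);v[cv2.Canny(h*255,50,100)>0]=(0,255,0)
        yy,xx=np.where(h);out.append(cv2.resize(v[yy.min()-12:yy.max()+12,xx.min()-12:xx.max()+12],(400,290),interpolation=0))
cv2.imwrite("pics/f1.png",np.vstack([np.hstack(out[:2]),np.hstack(out[2:])]))
E
```

```text
src top [ 0.4896 -0.2268  0.1245] 292.5 4127.0
src side [ 0.4911 -0.225   0.1258] 380.5625 6886.0
tgt top [0.4898 0.2218 0.1324] 210.5625 3830.0
tgt side [0.4885 0.2247 0.1334] 91.375 2819.0
```

View pics/f1.png

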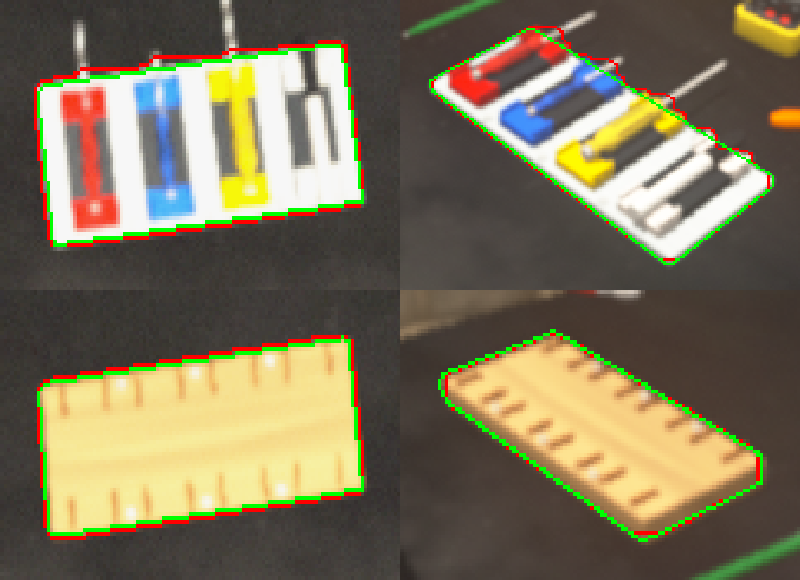

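```bash
cat > plan.py <<'E'
import sys
from station import arm
import numpy as np
from scipy.spatial.transform import Rotation as Ro
SRC=(.490,-.226,.125);TGT=(.489,.2235,.133)
def slot(r,y):return np.array([r[0]-y*np.sin(r[2]),r[1]+y*np.cos(r[2])])
def delta(xy,z,yaw):
    s=arm.get_state();R=Ro.from_euler("xyz",s["ee_rot"]);W=Ro.from_euler("xyz",[np.pi,0,yaw])
    d=R.inv().apply(np.r_[xy,z]-s["eef_pos"])*1000;w=(R.inv()*W).as_rotvec()
    print("t",round(s["t"],2),"d",d.round(1),"w",w.round(4))
if __name__=="__main__":
    k,y,z=sys.argv[1],float(sys.argv[2])/1000,float(sys.argv[3])/1000
    r=SRC if k=="s" else TGT
    delta(slot(r,y),z,r[2])
E
python3 plan.py s 105 100; python3 plan.py s 105 25
```

```text
t 1.1 d [481.7 574.  126.6] w [-0.     -0.     -0.5818]
t 1.1 d [481.7 574.  201.6] w [-0.     -0.     -0.5818]
```

```bash
python3 -m jog '[[[20,24,5,0,0,-0.03,45],[60,72,15,0,0,-0.08,45],[482,574,127,0,0,-0.582,45],[482,574,127,0,0,-0.582,45],[482,574,127,0,0,-0.582,45],[482,574,127,0,0,-0.582,45],[482,574,127,0,0,-0.582,45],[482,574,127,0,0,-0.582,45],[482,574,127,0,0,-0.582,45],[482,574,127,0,0,-0.582,45],[482,574,127,0,0,-0.582,45],[482,574,127,0,0,-0.582,45],[482,574,127,0,0,-0.582,45],[482,574,127,0,0,-0.582,45],[482,574,127,0,0,-0.582,45],[482,574,127,0,0,-0.582,45],[482,574,127,0,0,-0.582,45],[482,574,127,0,0,-0.582,45]]]' 20; python3 plan.py s 105 25
```

```text
t: 3.35
eef_pos: [0.4773, -0.1213, 0.0998]
ee_rot: [-3.142, -0.001, 0.126]
force: [-0.4, -0.3, 0.4]
width: 0.045
gripper_force: 0.0
t 3.35 d [-0.5  0.5 74.8] w [-0.     -0.0006  0.0015]
```

```bash
python3 -m jog '[[[0,0,30,0,0,0,45],[0,0,55,0,0,0,45],[0,0,66,0,0,0,45],[0,0,72,0,0,0,45],[0,0,75,0,0,0,45],[0,0,75,0,0,0,45],[0,0,75,0,0,0,5],[0,0,75,0,0,0,5],[0,0,75,0,0,0,5],[0,0,75,0,0,0,5],[0,0,75,0,0,0,5],[0,0,75,0,0,0,5],[0,0,75,0,0,0,5]]]' 20; python3 - <<'E'
from station import *
import cv2
p,_=grab_frame("side");q,_=grab_frame("top")
import numpy as np
cv2.imwrite("pics/g1.png",np.hstack([cv2.resize(p[190:340,260:460],(400,300),interpolation=2),cv2.resize(q[150:260,320:450],(354,300),interpolation=2)]))
E
```

```text
t: 4.97
eef_pos: [0.4772, -0.122, 0.0247]
ee_rot: [3.142, -0.0, 0.125]
force: [-1.1, 0.3, 3.1]
width: 0.0152
gripper_force: 20.0
```

View pics/g1.png

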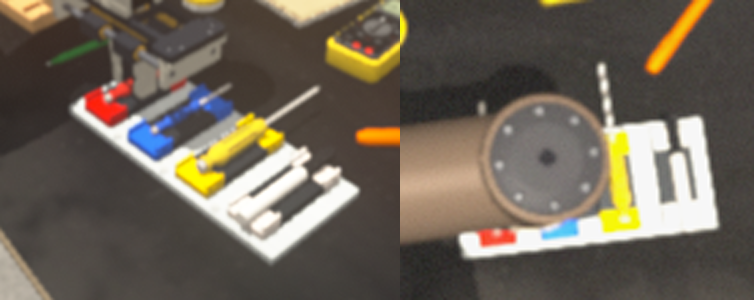

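Fingers hold the red handle in the first cradle (side crop about (140,80)), and the width of 15 mm agrees. Lifting it now.

```bash
python3 -m jog '[[[0,0,-8,0,0,0,5],[0,0,-25,0,0,0,5],[0,0,-50,0,0,0,5],[0,0,-70,0,0,0,5],[0,0,-75,0,0,0,5]]]'; python3 plan.py t -105 100
```

```text
t: 5.7
eef_pos: [0.4779, -0.1219, 0.1009]
ee_rot: [-3.142, -0.003, 0.125]
force: [0.3, -0.0, -1.7]
width: 0.0149
gripper_force: 19.9
t 5.7 d [  55.  -236.3    1.1] w [-0.     -0.0025 -0.0077]
```

```bash
python3 -m jog '[[[3,-12,0,0,0,0,5],[9,-40,0,0,0,0,5],[20,-85,0,0,0,0,5],[30,-130,0,0,0,0,5],[41,-175,0,0,0,-0.008,5],[49,-210,0,0,0,-0.008,5],[53,-228,0,0,0,-0.008,5],[55,-236,0,0,0,-0.008,5],[55,-236,0,0,0,-0.008,5],[55,-236,0,0,0,-0.008,5]]]'; python3 plan.py t -105 25
```

```text
t: 6.95
eef_pos: [0.502, 0.1181, 0.0994]
ee_rot: [3.141, 0.0, 0.132]
force: [-0.6, -0.3, -0.3]
width: 0.0149
gripper_force: 19.9
t 6.95 d [ 1.1 -1.2 74.4] w [ 0.0001  0.0004 -0.0008]
```

```bash
python3 -m jog '[[[1,-1,30,0,0,0,5],[1,-1,55,0,0,0,5],[1,-1,66,0,0,0,5],[1,-1,71,0,0,0,5],[1,-1,74,0,0,0,5],[1,-1,75,0,0,0,5],[1,-1,75,0,0,0,5],[1,-1,75,0,0,0,22],[1,-1,75,0,0,0,26],[1,-1,75,0,0,0,40],[1,-1,75,0,0,0,40],[1,-1,60,0,0,0,40],[1,-1,35,0,0,0,40],[1,-1,5,0,0,0,40],[1,-1,0,0,0,0,40]]]'; python3 - <<'E'
from station import *
import cv2
p,_=grab_frame("side");q,_=grab_frame("top")
import numpy as np
cv2.imwrite("pics/g2.png",np.hstack([cv2.resize(p[120:230,190:340],(409,300),interpolation=2),cv2.resize(q[170:260,180:300],(390,300),interpolation=2)]))
E
python3 plan.py s 35 100
```

```text
t: 8.82
eef_pos: [0.5045, 0.121, 0.1027]
ee_rot: [-3.14, -0.004, 0.134]
force: [-0.4, 0.6, -0.9]
width: 0.04
gripper_force: 0.0
t 8.93 d [-59.1 306.6   0.4] w [-0.0011 -0.002   0.0082]
```

View pics/g2.png

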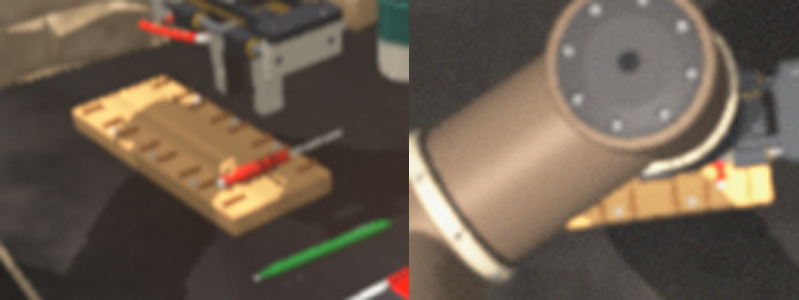

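Red lies in the rightmost groove (side crop about (260,165)). Next is blue.

```bash
python3 -m jog '[[[-3,15,0,0,0,0,40],[-12,60,0,0,0,0,40],[-22,115,0,0,0,0,40],[-33,170,0,0,0,0,40],[-43,225,0,0,0,0.008,40],[-52,270,0,0,0,0.008,40],[-57,297,0,0,0,0.008,40],[-59,307,0,0,0,0.008,40],[-59,307,0,0,0,0.008,40],[-59,307,0,0,0,0.008,40],[-59,307,0,0,0,0.008,40]]]'; python3 plan.py s 35 25
```

```text
t: 10.3
eef_pos: [0.4855, -0.1911, 0.0996]
ee_rot: [-3.142, -0.0, 0.127]
force: [0.2, -0.3, 0.1]
width: 0.0399
gripper_force: 0.0
t 10.3 d [ 0.1  0.2 74.6] w [-0.     -0.0001  0.0015]
```

```bash
python3 -m jog '[[[0,0,30,0,0,0,40],[0,0,55,0,0,0,40],[0,0,66,0,0,0,40],[0,0,72,0,0,0,40],[0,0,75.5,0,0,0,40],[0,0,75.5,0,0,0,40],[0,0,75.5,0,0,0,5],[0,0,75.5,0,0,0,5],[0,0,75.5,0,0,0,5],[0,0,75.5,0,0,0,5],[0,0,75.5,0,0,0,5],[0,0,75.5,0,0,0,5],[0,0,68,0,0,0,5],[0,0,50,0,0,0,5],[0,0,25,0,0,0,5],[0,0,5,0,0,0,5],[0,0,0,0,0,0,5],[0,0,0,0,0,0,5]]]' 20;  python3 plan.py t -35 100
```

```text
t: 12.55
eef_pos: [0.4853, -0.1919, 0.0995]
ee_rot: [-3.141, -0.0, 0.125]
force: [0.7, -0.0, -0.0]
width: 0.0117
gripper_force: 20.0
t 12.55 d [  55.8 -376.7   -0.4] w [-0.0002 -0.0004 -0.008 ]
```

```bash
python3 -m jog '[[[2,-12,0,0,0,0,5],[6,-40,0,0,0,0,5],[12,-85,0,0,0,0,5],[20,-135,0,0,0,0,5],[27,-185,0,0,0,-0.008,5],[35,-235,0,0,0,-0.008,5],[42,-285,0,0,0,-0.008,5],[49,-330,0,0,0,-0.008,5],[53,-360,0,0,0,-0.008,5],[55,-373,0,0,0,-0.008,5],[56,-377,0,0,0,-0.008,5],[56,-377,0,0,0,-0.008,5],[56,-377,0,0,0,-0.008,5]]]'; python3 plan.py t -35 25
```

```text
t: 14.18
eef_pos: [0.4938, 0.1882, 0.0995]
ee_rot: [3.141, 0.0, 0.132]
force: [-0.2, 0.1, 0.3]
width: 0.0115
gripper_force: 20.0
t 14.18 d [-0.  -0.7 74.5] w [ 0.0001  0.0003 -0.0009]
```

```bash
python3 -m jog '[[[0,0,30,0,0,0,5],[0,0,55,0,0,0,5],[0,0,66,0,0,0,5],[0,0,72,0,0,0,5],[0,0,75,0,0,0,5],[0,0,75.5,0,0,0,5],[0,0,75.5,0,0,0,5],[0,0,75.5,0,0,0,18],[0,0,75.5,0,0,0,24],[0,0,75.5,0,0,0,40],[0,0,75.5,0,0,0,40],[0,0,60,0,0,0,40],[0,0,35,0,0,0,40],[0,0,5,0,0,0,40],[0,0,0,0,0,0,40],[0,0,0,0,0,0,40]]]'; python3 - <<'E'
from station import *
import cv2
p,_=grab_frame("side")
cv2.imwrite("pics/g3.png",cv2.resize(p[120:340,190:460],(736,600),interpolation=2))
E
python3 plan.py s -35 100
```

```text
t: 16.18
eef_pos: [0.494, 0.1893, 0.1004]
ee_rot: [-3.141, -0.001, 0.133]
force: [0.1, 0.7, -0.4]
width: 0.04
gripper_force: 0.0
t 16.23 d [-58.9 445.8  -0.5] w [-0.0003 -0.      0.008 ]
```

View pics/g3.png

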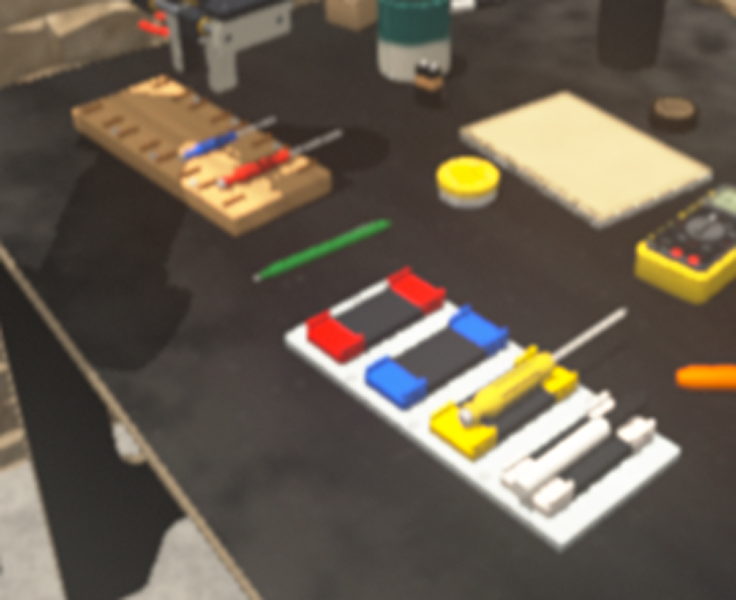

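Red and blue lie in the two right grooves (about (255,165) and (215,145)). Next is yellow.

```bash
python3 -m jog '[[[-3,15,0,0,0,0,45],[-8,60,0,0,0,0,45],[-15,115,0,0,0,0,45],[-22,170,0,0,0,0,45],[-30,225,0,0,0,0.008,45],[-37,280,0,0,0,0.008,45],[-44,335,0,0,0,0.008,45],[-51,390,0,0,0,0.008,45],[-56,425,0,0,0,0.008,45],[-58,440,0,0,0,0.008,45],[-59,446,0,0,0,0.008,45],[-59,446,0,0,0,0.008,45],[-59,446,0,0,0,0.008,45]]]'; python3 plan.py s -35 25
```

```text
t: 17.85
eef_pos: [0.4947, -0.2599, 0.0996]
ee_rot: [-3.141, -0.0, 0.126]
force: [-0.2, 0.2, 0.2]
width: 0.0452
gripper_force: 0.0
t 17.85 d [-0.5  0.8 74.6] w [-0.0001 -0.0001  0.0013]
```

```bash
python3 -m jog '[[[0,0,30,0,0,0,45],[0,0,55,0,0,0,45],[0,0,66,0,0,0,45],[0,0,72,0,0,0,45],[0,0,74.5,0,0,0,45],[0,0,74.5,0,0,0,45],[0,0,74.5,0,0,0,8],[0,0,74.5,0,0,0,8],[0,0,74.5,0,0,0,8],[0,0,74.5,0,0,0,8],[0,0,74.5,0,0,0,8],[0,0,74.5,0,0,0,8],[0,0,68,0,0,0,8],[0,0,50,0,0,0,8],[0,0,25,0,0,0,8],[0,0,5,0,0,0,8],[0,0,0,0,0,0,8],[0,0,0,0,0,0,8]]]' 20;  python3 plan.py t 35 100
```

```text
t: 20.1
eef_pos: [0.4944, -0.2606, 0.0994]
ee_rot: [-3.141, -0.0, 0.125]
force: [-0.5, 0.0, -0.0]
width: 0.0193
gripper_force: 20.0
t 20.1 d [ 5.47e+01 -5.16e+02 -5.00e-01] w [-0.0002 -0.0002 -0.008 ]
```

```bash
python3 -m jog '[[[1,-12,0,0,0,0,8],[4,-40,0,0,0,0,8],[9,-85,0,0,0,0,8],[14,-135,0,0,0,0,8],[20,-185,0,0,0,-0.008,8],[25,-235,0,0,0,-0.008,8],[30,-285,0,0,0,-0.008,8],[36,-335,0,0,0,-0.008,8],[41,-385,0,0,0,-0.008,8],[46,-435,0,0,0,-0.008,8],[51,-480,0,0,0,-0.008,8],[54,-505,0,0,0,-0.008,8],[55,-513,0,0,0,-0.008,8],[55,-516,0,0,0,-0.008,8],[55,-516,0,0,0,-0.008,8],[55,-516,0,0,0,-0.008,8]]]'; python3 plan.py t 35 25
```

```text
t: 22.1
eef_pos: [0.4848, 0.2571, 0.0996]
ee_rot: [3.142, 0.0, 0.132]
force: [0.5, -0.2, -0.4]
width: 0.02
gripper_force: 20.0
t 22.1 d [-0.3 -1.1 74.6] w [ 0.      0.0001 -0.0009]
```

```bash
python3 -m jog '[[[0,-1,30,0,0,0,8],[0,-1,55,0,0,0,8],[0,-1,66,0,0,0,8],[0,-1,71,0,0,0,8],[0,-1,74,0,0,0,8],[0,-1,74.5,0,0,0,8],[0,-1,74.5,0,0,0,8],[0,-1,74.5,0,0,0,26],[0,-1,74.5,0,0,0,30],[0,-1,74.5,0,0,0,42],[0,-1,74.5,0,0,0,42],[0,-1,60,0,0,0,42],[0,-1,35,0,0,0,42],[0,-1,5,0,0,0,42],[0,-1,0,0,0,0,42],[0,-1,0,0,0,0,42]]]'; python3 plan.py s -105 100
```

```text
t: 24.1
eef_pos: [0.4847, 0.2592, 0.1004]
ee_rot: [-3.141, -0.001, 0.133]
force: [-0.3, -1.1, -0.0]
width: 0.0422
gripper_force: 0.0
t 24.1 d [-6.010e+01  5.866e+02 -3.000e-01] w [-0.0011 -0.0011  0.0081]
```

```bash
python3 -m jog '[[[-2,15,0,0,0,0,45],[-6,60,0,0,0,0,45],[-12,115,0,0,0,0,45],[-18,170,0,0,0,0,45],[-23,225,0,0,0,0.008,45],[-29,280,0,0,0,0.008,45],[-34,335,0,0,0,0.008,45],[-40,390,0,0,0,0.008,45],[-46,445,0,0,0,0.008,45],[-51,500,0,0,0,0.008,45],[-56,550,0,0,0,0.008,45],[-59,575,0,0,0,0.008,45],[-60,584,0,0,0,0.008,45],[-60,587,0,0,0,0.008,45],[-60,587,0,0,0,0.008,45],[-60,587,0,0,0,0.008,45]]]'; python3 plan.py s -105 25
```

```text
t: 26.1
eef_pos: [0.5032, -0.3299, 0.0997]
ee_rot: [-3.142, -0.0, 0.126]
force: [0.1, 0.1, -0.9]
width: 0.0452
gripper_force: 0.0
t 26.1 d [-0.2  0.3 74.7] w [-0.     -0.0001  0.0013]
```

```bash
python3 -m jog '[[[0,0,30,0,0,0,45],[0,0,55,0,0,0,45],[0,0,66,0,0,0,45],[0,0,72,0,0,0,45],[0,0,74.5,0,0,0,45],[0,0,74.5,0,0,0,45],[0,0,74.5,0,0,0,5],[0,0,74.5,0,0,0,5],[0,0,74.5,0,0,0,5],[0,0,74.5,0,0,0,5],[0,0,74.5,0,0,0,5],[0,0,74.5,0,0,0,5],[0,0,68,0,0,0,5],[0,0,50,0,0,0,5],[0,0,25,0,0,0,5],[0,0,5,0,0,0,5],[0,0,0,0,0,0,5],[0,0,0,0,0,0,5]]]' 20;  python3 plan.py t 105 100
```

```text
t: 28.35
eef_pos: [0.503, -0.3306, 0.0995]
ee_rot: [-3.141, -0.0, 0.125]
force: [-0.4, -0.3, -0.3]
width: 0.0156
gripper_force: 20.0
t 28.35 d [ 5.440e+01 -6.565e+02 -4.000e-01] w [-0.0001 -0.0003 -0.0079]
```

```bash
python3 -m jog '[[[1,-12,0,0,0,0,5],[3,-40,0,0,0,0,5],[7,-85,0,0,0,0,5],[11,-135,0,0,0,0,5],[15,-185,0,0,0,-0.008,5],[20,-235,0,0,0,-0.008,5],[24,-285,0,0,0,-0.008,5],[28,-335,0,0,0,-0.008,5],[32,-385,0,0,0,-0.008,5],[36,-435,0,0,0,-0.008,5],[40,-485,0,0,0,-0.008,5],[44,-535,0,0,0,-0.008,5],[48,-580,0,0,0,-0.008,5],[51,-620,0,0,0,-0.008,5],[53,-645,0,0,0,-0.008,5],[54,-654,0,0,0,-0.008,5],[54,-656.5,0,0,0,-0.008,5],[54,-656.5,0,0,0,-0.008,5],[54,-656.5,0,0,0,-0.008,5]]]'; python3 plan.py t 105 25
```

```text
t: 30.72
eef_pos: [0.4748, 0.3264, 0.0997]
ee_rot: [3.142, 0.0, 0.132]
force: [0.3, -1.0, -0.7]
width: 0.0156
gripper_force: 20.0
t 30.73 d [ 0.4 -1.1 74.7] w [ 0.      0.0001 -0.0008]
```

```bash
python3 -m jog '[[[0,-1,30,0,0,0,5],[0,-1,55,0,0,0,5],[0,-1,66,0,0,0,5],[0,-1,71,0,0,0,5],[0,-1,74,0,0,0,5],[0,-1,74.5,0,0,0,5],[0,-1,74.5,0,0,0,5],[0,-1,74.5,0,0,0,20],[0,-1,74.5,0,0,0,25],[0,-1,74.5,0,0,0,40],[0,-1,74.5,0,0,0,40],[0,-1,60,0,0,0,40],[0,-1,35,0,0,0,40],[0,-1,5,0,0,0,40],[0,-1,-20,0,0,0,40],[0,-1,-40,0,0,0,40]]]'; python3 -m jog '[[[0,30,-10,0,0,0,40],[0,80,-20,0,0,0,40],[0,350,-20,0,0,0,40],[0,350,-20,0,0,0,40],[0,350,-20,0,0,0,40],[0,350,-20,0,0,0,40],[0,350,-20,0,0,0,40],[0,350,-20,0,0,0,40],[0,350,-20,0,0,0,40]]]'; python3 - <<'E'
from station import *
import cv2,numpy as np
p,_=grab_frame("side");q,_=grab_frame("top")
cv2.imwrite("pics/g4.png",np.hstack([cv2.resize(p[120:230,190:340],(409,300),interpolation=2),cv2.resize(q[170:260,180:300],(390,300),interpolation=2)]))
E
```

```text
t: 32.72
eef_pos: [0.4749, 0.3286, 0.142]
ee_rot: [-3.14, -0.002, 0.133]
force: [-0.6, 0.5, -0.1]
width: 0.0401
gripper_force: 0.0
t: 33.85
eef_pos: [0.5212, -0.0182, 0.1602]
ee_rot: [-3.141, -0.001, 0.133]
force: [0.4, 0.3, 0.7]
width: 0.0401
gripper_force: 0.0
```

View pics/g4.png

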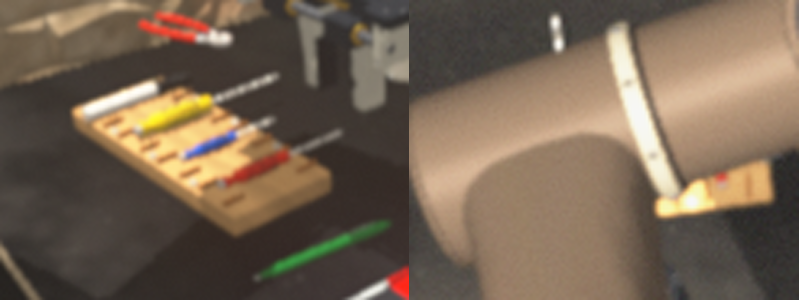

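The side view shows all four on the rack: white (120,100), yellow (175,115), blue (210,145), red (255,165). The arm blocks the top view, so I'll move it clear to check the fit.

```bash
python3 -m jog '[[[0,50,0,0,0,0,40],[0,400,0,0,0,0,40],[0,400,0,0,0,0,40],[0,400,0,0,0,0,40],[0,400,0,0,0,0,40],[0,400,0,0,0,0,40],[0,400,0,0,0,0,40],[0,400,0,0,0,0,40],[0,400,0,0,0,0,40]]]'; python3 - <<'E'
from src import *
q,_=grab_frame("top");p,_=grab_frame("side")
y0,x0,k=165,185,6
from plan import TGT
def draw(im,c,y0,x0,h,w,k):
    v=cv2.resize(im[y0:y0+h,x0:x0+w],None,fx=k,fy=k,interpolation=2)
    for y in(.105,.035,-.035,-.105):
        P=np.array([[-.058,y,0],[.058,y,0]]);B=np.c_[P[:,:2]@rz(TGT[2]).T+TGT[:2],[.03,.03]]
        a=((proj(B,c)-[x0,y0]+.5)*k).astype(int);cv2.line(v,tuple(map(int,a[0])),tuple(map(int,a[1])),(255,0,255),1)
    return v
a=draw(q,cams["top"],165,185,70,115,5);b=draw(p,cams["side"],135,210,75,115,5)[:, :575]
cv2.imwrite("pics/g5.png",cv2.resize(np.vstack([a,b]),(475,599)))
E
```

```text
t: 35.08
eef_pos: [0.5744, -0.4139, 0.1591]
ee_rot: [-3.141, 0.001, 0.134]
force: [0.3, -0.0, 0.1]
width: 0.0402
gripper_force: 0.0
```

View pics/g5.png

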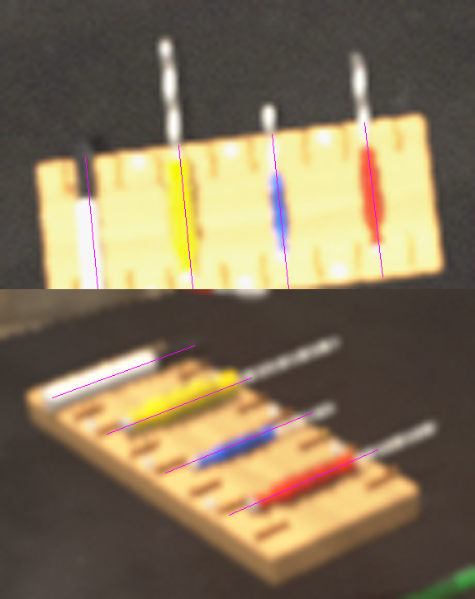

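In both views all four tools lie along their grooves, within a few mm of the magenta centre lines, with the handles towards the robot.

```bash
python3 -c "
from station import arm
print(arm.job_done())"
```

```text
the job is handed in; nothing more can be done
None
```

I moved all four tools to the wooden rack in reverse order (white, yellow, blue, red from left to right), and the last pictures show each flat in its own groove and released; I handed the job in at about 35 s.

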